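# Shut the draught shield and tare the balance

## Robot

A 6-joint arm with a two-finger parallel gripper is mounted at the origin on a cart in front of the work surface, level with it; the furniture and walls round the work are solid. World frame = base frame: x ahead of the robot, y to its left, z up, the work surface at z = 0. Lengths are in m, angles in rad, forces in N, time in s.
With the tool pointing down it reaches from about 0.35 to 0.775 m from the base axis. Payload 7.3 kg.
Tool frame: the origin (TCP) lies at the centre of the arm's flange, where the gripper is bolted on; the fingertips stand 178 mm ahead of it and the grasp point (between the pads) lies robot.pinch_z ahead of it (robot.pinch_z is the distance from the TCP to the grasp point, in m); x points along the fingers, z is the direction in which the jaws open and shut, and the axes are right-handed (so a half turn about x gives the same grasp; the last joint's range is limited). The gripper opens to 92 mm and grips with 3 to 60 N. Pads are 19 mm wide; open, the fingers measure 130 mm over their backs; the gripper's body (75 mm by 190 mm) begins 47 mm behind the grasp point.
Start: joints at [-1.408, 0.342, 1.524, -0, 1.275, -0.146], TCP at [0.16, -0.5, 0.405] pointing down, gripper open.
Joint ranges: [-2.53, 2.53], [-0.77, 2.02], [0.04, 2.7], [-1, 4.14], [0.28, 2.66], [-3.11, 3.11]. Speed limits (rad/s): [2.57, 2.57, 3.14, 3.14, 3.14, 3.14].

## Interface

Orientations are given as [roll, pitch, yaw] about the fixed x, y, z axes, in that order (R = Rz(yaw) Ry(pitch) Rx(roll)).
In Python, from cell import robot gives the robot as it stands.
- The arm moves only by the shell command python3 -m jog 'ROWS' [FORCE]. ROWS is JSON, a list of rows, each an object of numbers: "fingers": the closure, from 0 (fully open) to 1 (shut); "x", "y", "z": the shift along the tool's x, y, z in cm; "spin": the turn about the tool's x in degrees. A call has 1 to 5 rows; each row is the pose to reach, as a shift and turn from the pose commanded when the call began, along the tool's axes at that moment; what a row does not reach only later rows make up. A row lasts 1/8 s, in which the tool goes at most 62.5 mm and 10.7 degrees, less where a joint would pass 70% of its speed; a pose out of reach is approached as far as the arm can. A call with a gripper value outside its range is refused whole. The fingers move at their own pace and stop on an object; FORCE is the grip in N (left out, the last holds). Time passes only in rows, so rows that repeat a pose let the fingers close. It gives the time, the measured TCP pose, the force and the opening at its end, in the units of the state.
- robot.observe(): the state, without advancing time (a new reading comes with each control period).
- robot.read_camera(name): name is "scene" or "top" or "wrist"; returns a dict with "color" (400x640x3 uint8, red, green, blue), "mtx" (3x3 intrinsics, pixels), "k1" (the pictures are not rectified: a ray, as slopes to the right and down, at radius r is drawn at 1 + k1 r^2 times it, then the intrinsics apply), "view" (4x4, takes a point from world to camera coordinates); the wrist camera has in their place "T_tool_cam" (4x4, takes a point from camera to tool coordinates, whose origin is the TCP and whose axes are the tool frame's). Camera axes: x right, y down, z forward; pixel columns grow to the right and rows downward; lengths in m; the calibration is good to about 2 mm. A picture is of the moment at which its call begins: read the wrist's pose just before it. There is no depth.
- robot.hand_in(): hands the job in, once; it reports no verdict.
Trained networks look in a picture, given as the dict that the camera call returned (one of the last four; its "shot" number tells which), for a name from the list of things; names that differ only in an ending like _2 or _b are one class to them, and where a whole thing is asked for, a point or a joint stands for the part that bears it (a point fixed in the world has none). Each returns a list of dicts, best first, with "conf" (0 to 1); they miss things now and then, are a little off and sometimes report something else, mostly with a low value. They report only what shows in the picture. A call takes as long as a camera call.
- robot.look_for(target, picture): "xy" ([column, row] in pixels, amid what is visible of it).
The state is a dict: "time": time; "qpos": joint angles; "qvel": joint speeds; "joint_efforts": joint torques, N m; "tool_pos": TCP position; "tool_rot": TCP orientation; "contact_force": force on the tool from outside, world axes, zero at the start; "torque": the same for the moment, N m; "opening": finger opening in m.
Only numpy, scipy, OpenCV 4.12 (cv2) and the standard library are available. Lean on these libraries where they do the work, as an engineer would, in place of code of your own. Each camera call takes 0.05 s, during which the arm holds its last target. There are 200 camera calls.

## Task

An empty weighing bottle stands on the pan of the laboratory balance and has to be tared. With the fingertips, push the handle bar on the clear lid of the draught shield until the lid is fully shut; only then press the tare key (the wide bar among the keys on the front panel) gently well down, let it come up again and withdraw. Grasp nothing, press no other key, and leave the bottle on the pan and the two bottles and the forceps beside the balance where they are.

Things in the scene. Friction and masses are not known exactly. Their poses are not given: they have to be found in the camera images.
- balance: white laboratory balance, fixed, 340 mm deep (its x), 210 wide (y). Origin: centre of its underside; front (panel, keys) toward -x, its left toward +y. Front to back: panel (x -170 to -62, rising at 10 degrees from 32 to 50 mm high), glass chamber (x -62 to +90, 150 wide, rails 140 high), column (x +90 to +170, 129 high). The steel pan, 90 across, lies in the chamber at x +15, 60 mm high.
- shield_lid (a joint): clear lid of the draught shield, sliding level along the balance's x in two rails on top of the chamber: 0 = fully shut, up to 0.085 m = open, to the back. It starts open, has about 1.5 N of friction and stays where it is left. Its upper face is 138 mm above the bench; 120 mm of flat lid lie behind the handle bar.
- lid_handle (a point): middle of the top of the black rubber handle bar on the lid, near the lid's front edge. The bar is 90 mm long (along the balance's y), 10 thick (along x), 14 high above the lid, its top 152 mm above the bench; soft, it yields about 2 mm at 5 N. When the lid is shut it stands at x -40 mm, y 0 of the balance. Push it toward the balance's front to shut the lid.
- tare_key (a joint): travel of the soft tare key: 0 = up, 0.006 m = fully down. It is sprung, 1 N to start, 4.4 N at half travel and 7.7 N fully down, moves square to the sloping panel (10 degrees off vertical) and springs back up by itself. It registers at half its travel.
- tare_key_top (a point): middle of the top face of the tare key: the widest of the row of four keys near the panel's front edge, second from the right seen from the front, 40 mm wide (along the balance's y) and 16 deep, standing 7 mm above the panel; about 24 mm of free panel lie on either side of it, and its middle is about 80 mm in front of the chamber.
- key_round (a joint): travel of the round key, 16 mm across, leftmost in the row; 0 = up, 0.006 m = down. To be left alone.
- key_left (a joint): travel of the small oblong key, 18 mm wide, second from the left; 0 = up, 0.006 m = down. To be left alone.
- key_right (a joint): travel of the small oblong key, 18 mm wide, rightmost in the row; 0 = up, 0.006 m = down. To be left alone.
- pan_bottle: clear stoppered weighing bottle, 36 mm across, 64 mm high, standing loose on the balance's pan inside the chamber; origin: centre of its underside. To be left alone.
- side_bottle: clear stoppered weighing bottle, 42 mm across, 70 mm high, standing loose on the bench at the right side of the balance; origin: centre of its underside. To be left alone.
- reagent_bottle: small stoppered reagent bottle, 38 mm across, 68 mm high, standing loose on the bench at the right side of the balance; origin: centre of its underside. To be left alone.
- forceps: steel forceps, 124 mm long, 10 mm high, lying loose on the bench at the left side of the balance; origin: centre of the underside. To be left alone.

How it is judged:
On the way, in this order (a step that is already met when the one before it is completed fails the run):
1. the lid is pushed shut (value of joint shield_lid below 0.004 m), for 0.1 s.
2. the tare key is pressed down (value of joint tare_key above 0.0028 m and value of joint shield_lid below 0.004 m), for 0.1 s.
3. the tare key is let up (value of joint tare_key below 0.001 m), for 0.2 s.
At the end, for the whole second after the job is handed in: The lid is shut to within 4 mm, the tare key has since been pressed 2.8 mm or more of its 6 mm and is up again, the other keys are up, the pan bottle stands upright and at rest within 6 mm of its place, the bottles beside the balance are upright and they and the forceps within 10 mm of theirs (value of joint shield_lid below 0.004 m and value of joint each of tare_key, key_round, key_left, key_right below 0.001 m and distance of pan_bottle from where it was at the start of the episode below 0.006 m and angle between each of pan_bottle, side_bottle, reagent_bottle's own z axis and vertical below 0.1 rad and linear speed of pan_bottle below 0.02 m/s and distance of each of side_bottle, reagent_bottle, forceps from where it was at the start of the episode below 0.01 m); the robot touches nothing.
It fails at once if the tare key is pressed while the lid is open (value of joint tare_key above 0.002 m and value of joint shield_lid above 0.006 m).
It fails at once if another key is pressed (value of joint any of key_round, key_left, key_right above 0.002 m).
It fails at once if the bottle on the pan is touched or shifted (contact force between any of the arm, the fingers and pan_bottle above 0.3 N or distance of pan_bottle from where it was at the start of the episode above 0.01 m).
It fails at once if the balance or its lid is gripped or shoved hard (over 40 N), or the tare key is pressed hard (over 30 N) (contact force between any of the fingers, the arm and balance above 40 N or (value of joint tare_key above 0.001 m and contact force between the fingers and balance above 30 N)).
It fails at once if a thing beside the balance is shifted, tipped or lifted (distance of any of side_bottle, reagent_bottle, forceps from where it was at the start of the episode above 0.015 m).
It also fails if it takes over 38 s, if anything falls off the work surface, if the arm or the gripper's body presses on something with over 40 N, if the wrist force passes 120 N, or if a joint passes its speed limit or range.

## Working session

There is one attempt and no reset: what is moved stays moved. The work goes in short steps, Python scripts to look and compute and a shell command to move; the robot and the scene stay as the last step left them, time stands still between calls to the robot, and variables do not carry over. Pictures are saved under pics/ and viewed, on a budget of 10 in all, crops included, one or two more only if the job needs it, and the job is handed in when it is done.

```bash
ls; mkdir -p pics; cat > h.py <<'E'
from cell import robot
import numpy as np, cv2
from scipy.spatial.transform import Rotation as R
def ray(p,xy,T=None):
    K=p['mtx'];u=(np.array(xy)-[K[0][2],K[1][2]])/[K[0][0],K[1][1]]
    s=u.copy()
    for _ in range(20): s=u/(1+p['k1']*(s@s))
    d=np.array([s[0],s[1],1.])
    M=np.linalg.inv(p['view']) if T is None else T@p['T_tool_cam']
    return M[:3,3],M[:3,:3]@d
def at_z(p,xy,z,T=None):
    o,d=ray(p,xy,T);return o+d*(z-o[2])/d[2]
def toolT(s):
    T=np.eye(4);T[:3,:3]=R.from_euler('xyz',s['tool_rot']).as_matrix();T[:3,3]=s['tool_pos'];return T
def proj(p,P,T=None):
    V=np.array(p['view']) if T is None else np.linalg.inv(T@p['T_tool_cam'])
    c=V[:3,:3]@np.array(P)+V[:3,3];s=c[:2]/c[2];s=s*(1+p['k1']*(s@s));K=p['mtx']
    return [K[0][0]*s[0]+K[0][2],K[1][1]*s[1]+K[1][2]]
E
python3 - <<'E'
from h import *
s=robot.observe();print(s['tool_pos'],s['tool_rot'],s['opening'],robot.pinch_z,s['time'])
for n in('top','scene'):
    p=robot.read_camera(n);cv2.imwrite(f'pics/{n}0.png',p['color'][:,:,::-1])
    print(n,np.round(np.linalg.inv(p['view']),3).tolist(),p['mtx'].tolist() if hasattr(p['mtx'],'tolist') else p['mtx'],p['k1'])
    for t,z in(('lid_handle',.152),('tare_key_top',.044),('key_round',.044),('key_left',.044),('key_right',.044),('pan_bottle',.09),('balance',.1),('side_bottle',.035),('reagent_bottle',.034),('forceps',.005)):
        for d in robot.look_for(t,p)[:2]: print(t,np.round(d['xy']),round(d['conf'],2),np.round(at_z(p,d['xy'],z),3))
E
```

```text
pics
[ 0.15954797 -0.5000226   0.40404845] [3.00406387 1.56924936 1.74208679] 0.09164417178778987 0.1592 0.0
top [[-0.001, -0.995, 0.101, 0.464], [-1.0, 0.003, 0.018, 0.06], [-0.018, -0.101, -0.995, 0.972], [0.0, 0.0, 0.0, 1.0]] [[505.63659840491323, 0.0, 315.9041500509199], [0.0, 505.63659840491323, 197.40573554491584], [0.0, 0.0, 1.0]] -0.08032182240281889
lid_handle [327. 127.] 0.89 [0.664 0.056 0.152]
tare_key_top [335. 261.] 0.69 [0.441 0.041 0.044]
key_round [285. 261.] 0.6 [0.441 0.133 0.044]
key_right [308. 262.] 0.58 [0.44  0.091 0.044]
pan_bottle [325. 178.] 0.78 [0.587 0.06  0.09 ]
balance [330. 173.] 0.93 [0.595 0.051 0.1  ]
balance [413. 195.] 0.28 [ 0.556 -0.093  0.1  ]
side_bottle [412. 195.] 0.78 [ 0.563 -0.102  0.035]
side_bottle [338. 259.] 0.41 [0.445 0.036 0.035]
reagent_bottle [408. 233.] 0.79 [ 0.492 -0.094  0.034]
forceps [244. 240.] 0.71 [0.481 0.216 0.005]
forceps [366. 260.] 0.33 [ 0.441 -0.017  0.005]
scene [[-0.723, -0.362, 0.588, 0.04], [-0.691, 0.389, -0.61, 0.595], [-0.007, -0.847, -0.531, 0.58], [0.0, 0.0, 0.0, 1.0]] [[398.59755149763737, 0.0, 315.8661687302589], [0.0, 398.59755149763737, 202.23025000959916], [0.0, 0.0, 1.0]] -0.06600882636475428
lid_handle [288. 178.] 0.73 [0.629 0.075 0.152]
lid_handle [360. 248.] 0.65 [0.355 0.159 0.152]
key_left [347. 259.] 0.48 [0.434 0.095 0.044]
key_right [374. 234.] 0.57 [ 0.445 -0.013  0.044]
pan_bottle [304. 204.] 0.73 [0.596 0.057 0.09 ]
pan_bottle [357. 245.] 0.4 [0.412 0.093 0.09 ]
balance [305. 223.] 0.68 [0.531 0.12  0.1  ]
side_bottle [358. 203.] 0.61 [ 0.561 -0.101  0.035]
side_bottle [285. 287.] 0.16 [0.473 0.234 0.035]
reagent_bottle [381. 218.] 0.75 [ 0.479 -0.086  0.034]
reagent_bottle [360. 246.] 0.44 [0.447 0.035 0.034]
forceps [291. 293.] 0.69 [0.476 0.216 0.005]
```

```bash
python3 - <<'E'
import cv2
a=cv2.imread('pics/top0.png')[70:320,210:460];b=cv2.imread('pics/scene0.png')[130:330,230:430]
cv2.imwrite('pics/c0.png',cv2.resize(a,(750,600) and (600,600),interpolation=cv2.INTER_CUBIC))
cv2.imwrite('pics/c1.png',cv2.resize(b,(600,600),interpolation=cv2.INTER_CUBIC))
E
```

```text
(no output)
```

View pics/c0.png

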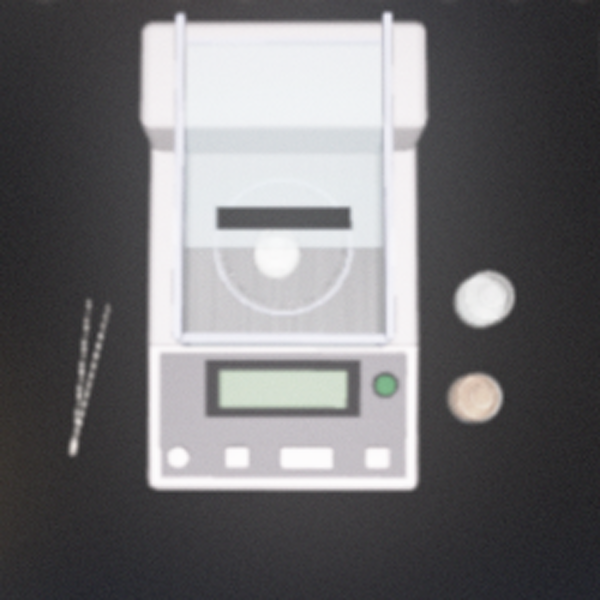

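View pics/c1.png

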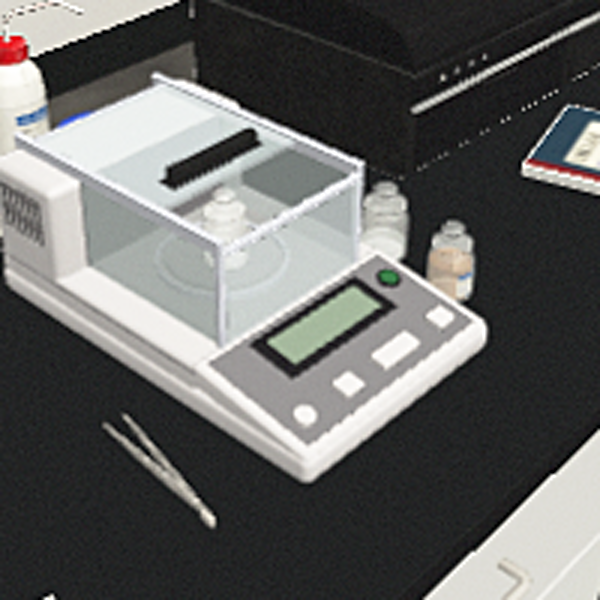

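```bash
python3 - <<'E'
from h import *
s=robot.observe();T=toolT(s);print('tool axes (cols x,y,z)\n',T[:3,:3].round(3))
p=robot.read_camera('top')
f=lambda c,r,z:print((c,r),at_z(p,[210+c/2.4,70+r/2.4],z).round(4))
print('bar back L/R, front L/R top ')
f(217,207,.152);f(351,207,.152)
f(217,229,.138);f(351,229,.138);f(284,218,.152)
print('keys');f(306,458,.045);f(178,457,.045);f(236,457,.045);f(377,458,.045)
print('tare LR');f(280,458,.045);f(333,458,.045)
print('chamber front rail');f(178,340,.14);f(390,340,.14)
print('balance front corners, back top');f(150,489,.0);f(417,489,.0)
p=robot.read_camera('scene')
for c,r in((163,182),(260,132),(171,166)):print(at_z(p,[230+c/3,130+r/3],.152).round(4))
for c,r in((396,350),(373,362),(420,338)):print(at_z(p,[230+c/3,130+r/3],.045).round(4))
E
```

```text
tool axes (cols x,y,z)
 [[ 0.     0.953  0.304]
 [-0.     0.304 -0.953]
 [-1.     0.     0.   ]]
bar back L/R, front L/R top 
(217, 207) [0.615  0.0998 0.152 ]
(351, 207) [0.6146 0.008  0.152 ]
(217, 229) [0.602  0.1004 0.138 ]
(351, 229) [0.6017 0.0073 0.138 ]
(284, 218) [0.6071 0.0539 0.152 ]
keys
(306, 458) [0.4415 0.0371 0.045 ]
(178, 457) [0.4423 0.1343 0.045 ]
(236, 457) [0.4423 0.0902 0.045 ]
(377, 458) [ 0.4414 -0.0167  0.045 ]
tare LR
(280, 458) [0.4416 0.0568 0.045 ]
(333, 458) [0.4415 0.0166 0.045 ]
chamber front rail
(178, 340) [0.5246 0.127  0.14  ]
(390, 340) [ 0.5242 -0.0186  0.14  ]
balance front corners, back top
(150, 489) [0.4159 0.1602 0.    ]
(417, 489) [ 0.4158 -0.052   0.    ]
[0.594  0.1164 0.152 ]
[0.5955 0.0154 0.152 ]
[0.6067 0.097  0.152 ]
[0.4354 0.0435 0.045 ]
[0.4388 0.0653 0.045 ]
[0.4313 0.0207 0.045 ]
```

View pics/scene0.png

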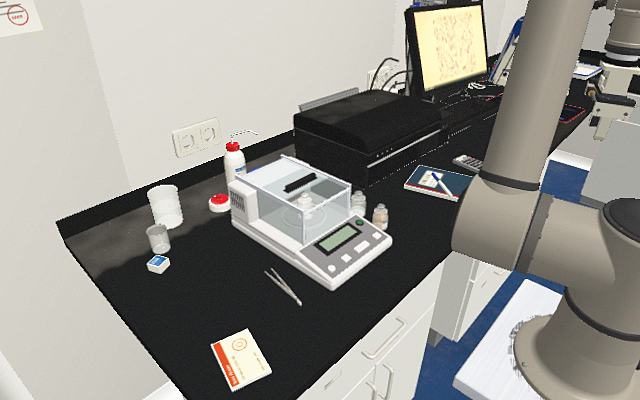

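View pics/top0.png

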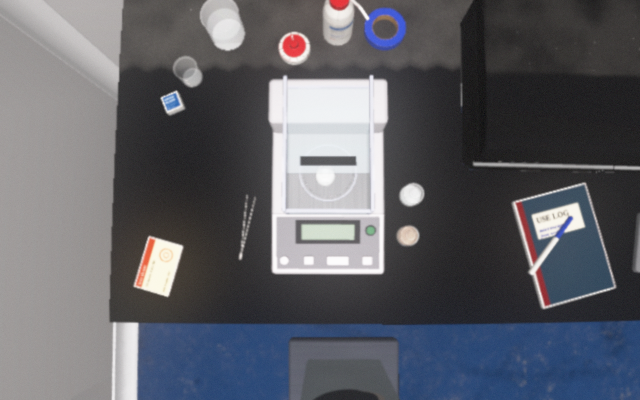

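Top view: the bar is at crop (284,218), i.e. full-picture (328,161). The tare key is at (337,261), and the balance is square to the world axes with its centre near (0.586, 0.054). The network's lid_handle hit was the middle of the lid, so I'm using the bar itself. The route over the bench from the right front is free.

```bash
python3 -m jog '[{"fingers":1,"y":4.2,"z":-2.5},{"fingers":1,"y":8.4,"z":-5.1},{"fingers":1,"y":12.6,"z":-7.6},{"fingers":1,"y":16.8,"z":-10.2},{"fingers":1,"y":20.9,"z":-12.7}]' 10
python3 -m jog '[{"fingers":1,"y":4.2,"z":-2.5},{"fingers":1,"y":8.4,"z":-5.1},{"fingers":1,"y":12.6,"z":-7.6},{"fingers":1,"y":16.8,"z":-10.2},{"fingers":1,"y":20.9,"z":-12.7}]'
python3 -m jog '[{"fingers":1,"y":5,"z":-3},{"fingers":1,"y":10,"z":-6},{"fingers":1,"y":15,"z":-9},{"fingers":1,"y":20.9,"z":-12.7},{"fingers":1,"y":20.9,"z":-12.7}]'
python3 -m jog '[{"fingers":1,"spin":9},{"fingers":1,"spin":17.7},{"fingers":1,"spin":17.7}]'
python3 - <<'E'
from h import *
s=robot.observe();T=toolT(s);print(s['tool_pos'],T[:3,:3].round(3).tolist(),s['opening'],s['time'],s['contact_force'])
p=robot.read_camera('wrist');cv2.imwrite('pics/w1.png',p['color'][:,:,::-1])
print(np.round((T@p['T_tool_cam']),3).tolist())
for P in((.609,.054,.152),(.441,.037,.045)):print(proj(p,P,T))
for t,z in(('lid_handle',.152),('tare_key_top',.045)):
    for d in robot.look_for(t,p)[:2]: print(t,np.round(d['xy']),round(d['conf'],2),np.round(at_z(p,d['xy'],z,T),3))
E
```

```text
[ 0.15958284 -0.50017953  0.4047354 ] [[0.0, 0.953, 0.304], [-0.0, 0.304, -0.953], [-1.0, 0.0, 0.0]] 0.09193183796037996 1.2 [0.43388761 0.0608569  0.06803983]
[[0.304, -0.92, -0.249, 0.226], [-0.953, -0.293, -0.08, -0.478], [0.001, 0.261, -0.965, 0.386], [0.0, 0.0, 0.0, 1.0]]
[np.float64(798.7060727313906), np.float64(899.1658588789061)]
[np.float64(-159.7427277331862), np.float64(-293.9016930246678)]$[0]: bad value
$[0]: bad value
$[0]: bad value
$[0]: bad value
```

View pics/w1.png

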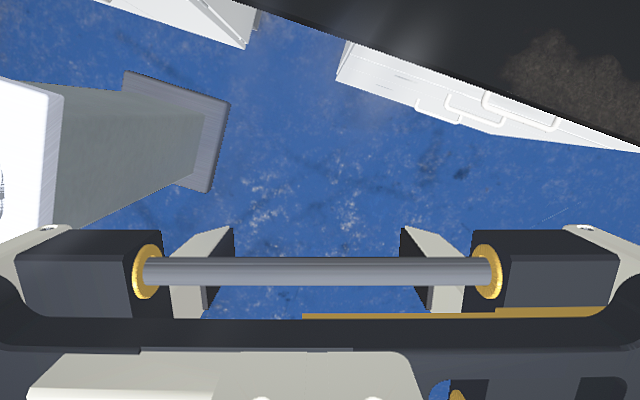

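All the moves were refused with "bad value", so nothing moved; the picture shows only the floor beside the cart. I'll find which value it rejects.

```bash
python3 -m jog '[{"fingers":0.98}]'; python3 -m jog '[{"fingers":1.0}]'; python3 -m jog '[{"fingers":0.98,"x":0,"y":0.5,"z":0,"spin":0}]'
```

```text
time: 1.48
tool_pos: [0.1643, -0.4987, 0.4047]
tool_rot: [-0.236, 1.571, -1.499]
contact_force: [0.1, -0.2, 0.3]
opening: 0.0858$[0]: bad value
$[0]: bad value
```

It needs every key in every row.

```bash
python3 -m jog '[{"fingers":1,"x":0,"y":4,"z":-2.5,"spin":0},{"fingers":1,"x":0,"y":8,"z":-5,"spin":0},{"fingers":1,"x":0,"y":12,"z":-7.5,"spin":0},{"fingers":1,"x":0,"y":16,"z":-10,"spin":0},{"fingers":1,"x":0,"y":20.4,"z":-12.7,"spin":0}]' 10
python3 -m jog '[{"fingers":1,"x":0,"y":4.2,"z":-2.5,"spin":0},{"fingers":1,"x":0,"y":8.4,"z":-5,"spin":0},{"fingers":1,"x":0,"y":12.6,"z":-7.5,"spin":0},{"fingers":1,"x":0,"y":16.8,"z":-10,"spin":0},{"fingers":1,"x":0,"y":20.9,"z":-12.7,"spin":0}]'
```

```text
time: 2.1
tool_pos: [0.321, -0.3143, 0.4049]
tool_rot: [0.435, 1.57, -0.828]
contact_force: [0.7, -0.4, 0.2]
opening: 0.0364
time: 2.72
tool_pos: [0.4816, -0.1295, 0.4049]
tool_rot: [0.706, 1.57, -0.556]
contact_force: [0.7, -0.2, 1.2]
opening: 0.0007
```

```bash
python3 -m jog '[{"fingers":1,"x":0,"y":5,"z":-3,"spin":0},{"fingers":1,"x":0,"y":10,"z":-6,"spin":0},{"fingers":1,"x":0,"y":15,"z":-9,"spin":0},{"fingers":1,"x":0,"y":20.7,"z":-12.7,"spin":9},{"fingers":1,"x":0,"y":20.7,"z":-12.7,"spin":17.7}]'
python3 -m jog '[{"fingers":1,"x":0,"y":0,"z":0,"spin":0}]'
python3 - <<'E'
from h import *
s=robot.observe();T=toolT(s);print(s['tool_pos'],T[:3,:3].round(3).tolist(),s['opening'],s['time'],s['contact_force'])
p=robot.read_camera('wrist');cv2.imwrite('pics/w2.png',p['color'][:,:,::-1])
for P in((.609,.054,.152),(.609,.099,.152),(.441,.037,.045)):print(np.round(proj(p,P,T)))
for t,z in(('lid_handle',.152),('tare_key_top',.045)):
    for d in robot.look_for(t,p)[:2]: print(t,np.round(d['xy']),round(d['conf'],2),np.round(at_z(p,d['xy'],z,T),3))
E
```

```text
time: 3.35
tool_pos: [0.6407, 0.0567, 0.4034]
tool_rot: [-2.642, 1.57, 2.069]
contact_force: [0.1, -0.6, 0.1]
opening: 0.0001
time: 3.48
tool_pos: [0.6394, 0.0539, 0.404]
tool_rot: [-1.498, 1.57, -3.066]
contact_force: [-0.7, 0.2, 0.2]
opening: 0.0002
[0.63943432 0.05388211 0.40399858] [[-0.001, 1.0, 0.003], [-0.0, 0.003, -1.0], [-1.0, -0.001, 0.0]] 0.0002320522398953753 3.475 [-0.67306256  0.18825655  0.16412691]
[317. 240.]
[262. 240.]
[329. 327.]
lid_handle [316. 149.] 0.77 [0.683 0.055 0.152]
```

View pics/w2.png

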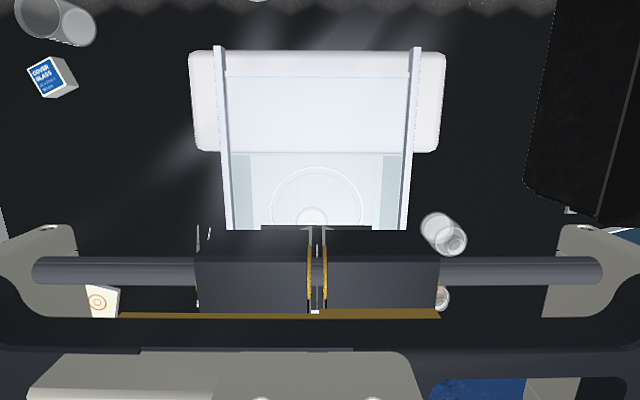

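The bar's rear top edge shows at row 226, columns 262–372. The wrist view puts it up to about 5 mm further back than the top view, so I'll come down 10 mm further back.

```bash
python3 -m jog '[{"fingers":1,"x":0,"y":1.2,"z":0,"spin":0},{"fingers":1,"x":3,"y":1.2,"z":0,"spin":0},{"fingers":1,"x":6,"y":1.2,"z":0,"spin":0},{"fingers":1,"x":7.6,"y":1.2,"z":0,"spin":0},{"fingers":1,"x":8.2,"y":1.2,"z":0,"spin":0}]'
python3 -m jog '[{"fingers":1,"x":0,"y":0,"z":0,"spin":0}]'
python3 - <<'E'
from h import *
p=robot.read_camera('scene');cv2.imwrite('pics/s3.png',cv2.resize(p['color'][110:270,230:390,::-1],(600,600),interpolation=cv2.INTER_CUBIC))
E
```

```text
time: 4.25
tool_pos: [0.6511, 0.0522, 0.3223]
tool_rot: [-1.478, 1.57, -3.049]
contact_force: [0.3, 0.5, 0.8]
opening: 0.0006
time: 4.38
tool_pos: [0.6513, 0.0526, 0.3233]
tool_rot: [1.496, 1.57, -0.074]
contact_force: [0.6, -0.7, 0.7]
opening: 0.0007
```

View pics/s3.png

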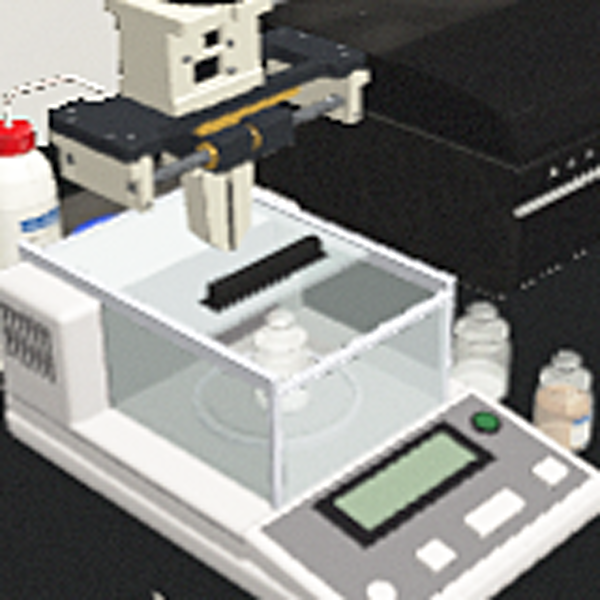

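The fingertips are behind the bar and clear of it, low over the lid. Now I'll push gently.

```bash
python3 -m jog '[{"fingers":1,"x":0.2,"y":-1,"z":-0.1,"spin":0},{"fingers":1,"x":0.2,"y":-2,"z":-0.1,"spin":0},{"fingers":1,"x":0.2,"y":-3,"z":-0.1,"spin":0}]'
python3 -m jog '[{"fingers":1,"x":0,"y":-0.7,"z":0,"spin":0},{"fingers":1,"x":0,"y":-1.4,"z":0,"spin":0},{"fingers":1,"x":0,"y":-2.1,"z":0,"spin":0},{"fingers":1,"x":0,"y":-2.8,"z":0,"spin":0},{"fingers":1,"x":0,"y":-3.5,"z":0,"spin":0}]'
python3 -m jog '[{"fingers":1,"x":0,"y":-0.6,"z":0,"spin":0},{"fingers":1,"x":0,"y":-1.2,"z":0,"spin":0},{"fingers":1,"x":0,"y":-1.6,"z":0,"spin":0}]'
python3 - <<'E'
from h import *
p=robot.read_camera('scene');cv2.imwrite('pics/s4.png',cv2.resize(p['color'][110:270,230:390,::-1],(600,600),interpolation=cv2.INTER_CUBIC))
E
```

```text
time: 4.8
tool_pos: [0.6205, 0.0539, 0.3211]
tool_rot: [1.542, 1.57, -0.029]
contact_force: [0.5, 1.0, -0.3]
opening: 0.0006
time: 5.42
tool_pos: [0.5858, 0.0537, 0.3208]
tool_rot: [1.237, 1.57, -0.334]
contact_force: [1.7, 0.3, 0.6]
opening: 0.0009
time: 5.8
tool_pos: [0.5698, 0.0537, 0.3207]
tool_rot: [-0.738, 1.571, -2.308]
contact_force: [2.2, 0.9, 1.0]
opening: 0.0008
```

View pics/s4.png

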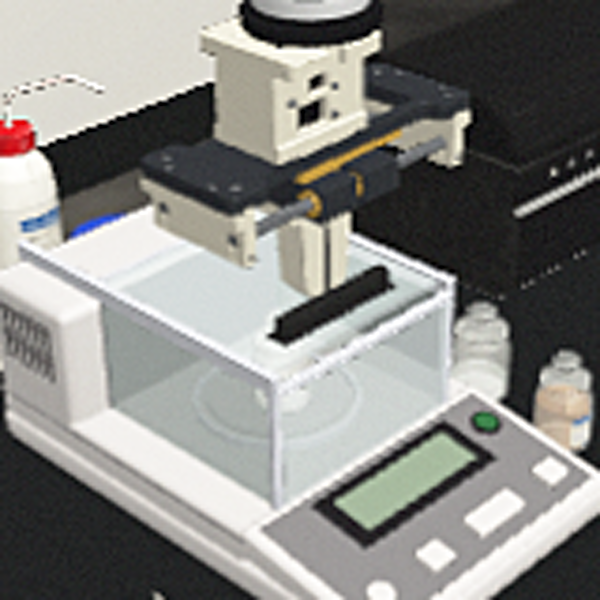

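The lid is following the fingers at about 2 N and still shows a small gap at the front. I'll push on in small steps until the force rises at the stop.

```bash
python3 -m jog '[{"fingers":1,"x":0,"y":-0.3,"z":0,"spin":0},{"fingers":1,"x":0,"y":-0.6,"z":0,"spin":0},{"fingers":1,"x":0,"y":-0.6,"z":0,"spin":0}]'
python3 -m jog '[{"fingers":1,"x":0,"y":-0.2,"z":0,"spin":0},{"fingers":1,"x":0,"y":-0.2,"z":0,"spin":0}]'
python3 -m jog '[{"fingers":1,"x":0,"y":-0.2,"z":0,"spin":0},{"fingers":1,"x":0,"y":-0.2,"z":0,"spin":0}]'
```

```text
time: 6.22
tool_pos: [0.564, 0.0537, 0.3206]
tool_rot: [-1.26, 1.57, -2.831]
contact_force: [0.4, 0.4, 0.3]
opening: 0.001
time: 6.48
tool_pos: [0.5624, 0.0537, 0.3207]
tool_rot: [1.39, 1.57, -0.181]
contact_force: [2.8, 1.0, -0.8]
opening: 0.0004
time: 6.72
tool_pos: [0.5607, 0.0537, 0.3207]
tool_rot: [1.533, 1.569, -0.038]
contact_force: [6.4, 0.7, -2.4]
opening: 0.0008
```

```bash
python3 -m jog '[{"fingers":1,"x":0,"y":-0.2,"z":0,"spin":0},{"fingers":1,"x":0,"y":-0.2,"z":0,"spin":0}]'
```

```text
time: 6.98
tool_pos: [0.5592, 0.0537, 0.3208]
tool_rot: [1.563, 1.567, -0.008]
contact_force: [9.9, 0.5, -3.5]
opening: 0.0005
```

The force climbs steadily at the stop (9.9 N), so the lid is against it. I'll back off, lift and check.

```bash
python3 -m jog '[{"fingers":1,"x":0,"y":0.8,"z":0,"spin":0},{"fingers":1,"x":-2,"y":1,"z":0,"spin":0},{"fingers":1,"x":-5,"y":1,"z":0,"spin":0},{"fingers":1,"x":-8,"y":2,"z":0,"spin":0},{"fingers":1,"x":-8,"y":4,"z":0,"spin":0}]'
python3 - <<'E'
from h import *
p=robot.read_camera('scene');cv2.imwrite('pics/s5.png',cv2.resize(p['color'][110:270,230:390,::-1],(600,600),interpolation=cv2.INTER_CUBIC))
E
```

```text
time: 7.6
tool_pos: [0.5982, 0.0538, 0.4036]
tool_rot: [1.426, 1.568, -0.145]
contact_force: [0.3, -0.0, -0.9]
opening: 0.0005
```

View pics/s5.png

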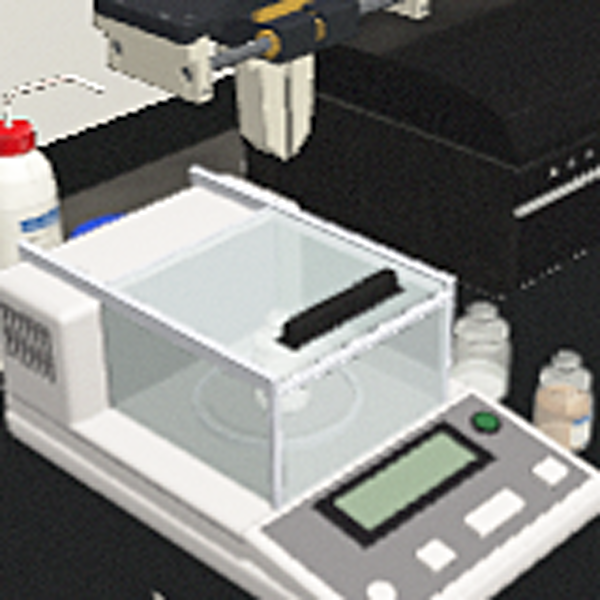

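The lid is shut, with no gap left at the front rail. Next, over to the tare key.

```bash
python3 -m jog '[{"fingers":1,"x":0,"y":-4,"z":0.4,"spin":0},{"fingers":1,"x":0,"y":-8,"z":0.8,"spin":0},{"fingers":1,"x":0,"y":-12,"z":1.3,"spin":0},{"fingers":1,"x":0,"y":-15.6,"z":1.7,"spin":0},{"fingers":1,"x":0,"y":-15.6,"z":1.7,"spin":0}]'
python3 -m jog '[{"fingers":1,"x":4,"y":0,"z":0,"spin":0},{"fingers":1,"x":8,"y":0,"z":0,"spin":0},{"fingers":1,"x":12,"y":0,"z":0,"spin":0},{"fingers":1,"x":15.5,"y":0,"z":0,"spin":0},{"fingers":1,"x":15.5,"y":0,"z":0,"spin":0}]'
python3 - <<'E'
from h import *
s=robot.observe();print(s['tool_pos'],toolT(s)[:3,:3].round(3).tolist())
p=robot.read_camera('scene');cv2.imwrite('pics/s6.png',cv2.resize(p['color'][170:290,300:420,::-1],(600,600),interpolation=cv2.INTER_CUBIC))
E
```

```text
time: 8.28
tool_pos: [0.4398, 0.0368, 0.4005]
tool_rot: [-1.555, 1.568, -3.126]
contact_force: [0.8, -0.3, 0.1]
opening: 0.0009
time: 8.9
tool_pos: [0.4418, 0.0368, 0.2436]
tool_rot: [-1.641, 1.564, 3.071]
contact_force: [0.1, 0.2, -0.1]
opening: 0.0004
[0.44178883 0.03683856 0.243582  ] [[-0.006, 1.0, -0.0], [0.0, -0.0, -1.0], [-1.0, -0.006, -0.0]]
```

View pics/s6.png

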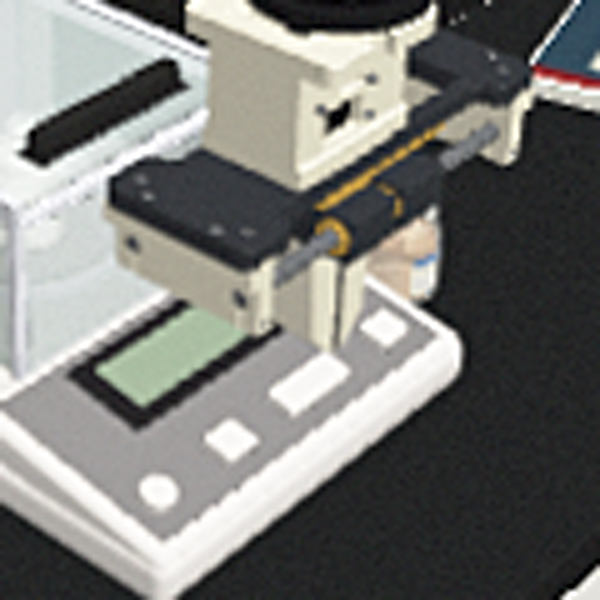

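```bash
python3 -m jog '[{"fingers":1,"x":0.8,"y":0,"z":0,"spin":0},{"fingers":1,"x":1.6,"y":0,"z":0,"spin":0},{"fingers":1,"x":1.6,"y":0,"z":0,"spin":0}]'
python3 -m jog '[{"fingers":1,"x":0.3,"y":0,"z":0,"spin":0},{"fingers":1,"x":0.3,"y":0,"z":0,"spin":0}]'
python3 -m jog '[{"fingers":1,"x":0.2,"y":0,"z":0,"spin":0},{"fingers":1,"x":0.2,"y":0,"z":0,"spin":0}]'
```

```text
time: 9.32
tool_pos: [0.4421, 0.0368, 0.2296]
tool_rot: [-1.246, 1.571, -2.817]
contact_force: [-0.2, 0.2, 0.7]
opening: 0.0006
time: 9.57
tool_pos: [0.4422, 0.0368, 0.2267]
tool_rot: [0.579, 1.571, -0.992]
contact_force: [0.1, -1.1, 0.5]
opening: 0.0002
time: 9.82
tool_pos: [0.4422, 0.0368, 0.2246]
tool_rot: [-1.276, 1.571, -2.847]
contact_force: [0.5, -0.4, -0.0]
opening: 0.0009
```

```bash
python3 -m jog '[{"fingers":1,"x":0.2,"y":0,"z":0,"spin":0},{"fingers":1,"x":0.2,"y":0,"z":0,"spin":0}]'
python3 -m jog '[{"fingers":1,"x":0.15,"y":0,"z":0,"spin":0},{"fingers":1,"x":0.15,"y":0,"z":0,"spin":0}]'
```

```text
time: 10.07
tool_pos: [0.4422, 0.0368, 0.2226]
tool_rot: [-1.311, 1.571, -2.882]
contact_force: [-0.7, -0.2, 0.4]
opening: 0.0002
time: 10.32
tool_pos: [0.4423, 0.0368, 0.2213]
tool_rot: [1.347, 1.57, -0.224]
contact_force: [0.2, -0.5, 1.9]
opening: 0.0003
```

Contact is at a TCP height of about 0.222. I'll press on in small steps, watching the force (5.5 N is about 4 mm of travel).

```bash
python3 -m jog '[{"fingers":1,"x":0.2,"y":0,"z":0,"spin":0},{"fingers":1,"x":0.2,"y":0,"z":0,"spin":0}]'
python3 -m jog '[{"fingers":1,"x":0.15,"y":0,"z":0,"spin":0},{"fingers":1,"x":0.15,"y":0,"z":0,"spin":0}]'
```

```text
time: 10.58
tool_pos: [0.4425, 0.0368, 0.2194]
tool_rot: [1.424, 1.57, -0.147]
contact_force: [1.1, 1.3, 4.4]
opening: 0.0004
time: 10.82
tool_pos: [0.4426, 0.0368, 0.2179]
tool_rot: [1.475, 1.569, -0.096]
contact_force: [2.2, 1.1, 5.6]
opening: 0.0009
```

```bash
python3 -m jog '[{"fingers":1,"x":0.08,"y":0,"z":0,"spin":0},{"fingers":1,"x":0.08,"y":0,"z":0,"spin":0},{"fingers":1,"x":0.08,"y":0,"z":0,"spin":0}]'
python3 -m jog '[{"fingers":1,"x":-0.4,"y":0,"z":0,"spin":0},{"fingers":1,"x":-1.2,"y":0,"z":0,"spin":0},{"fingers":1,"x":-4,"y":0,"z":0,"spin":0},{"fingers":1,"x":-10,"y":0,"z":0,"spin":0},{"fingers":1,"x":-16,"y":0,"z":0,"spin":0}]'
python3 -m jog '[{"fingers":1,"x":0,"y":-0.5,"z":6,"spin":0},{"fingers":1,"x":0,"y":-0.5,"z":12,"spin":0},{"fingers":1,"x":0,"y":-0.5,"z":18,"spin":0},{"fingers":1,"x":0,"y":-0.5,"z":18,"spin":0},{"fingers":1,"x":0,"y":-0.5,"z":18,"spin":0}]'
python3 - <<'E'
from h import *
p=robot.read_camera('scene');a=p['color'][130:330,230:430,::-1]
q=robot.read_camera('top');b=q['color'][70:320,210:460,::-1]
cv2.imwrite('pics/e.png',np.hstack([cv2.resize(a,(400,400)),cv2.resize(b,(400,400))]))
for t in('side_bottle','reagent_bottle','forceps','pan_bottle'):
    print(t,[(np.round(d['xy']).tolist(),round(d['conf'],2)) for d in robot.look_for(t,q)[:1]],[(np.round(d['xy']).tolist(),round(d['conf'],2)) for d in robot.look_for(t,p)[:1]])
E
```

```text
time: 11.2
tool_pos: [0.4427, 0.0368, 0.2173]
tool_rot: [1.462, 1.569, -0.109]
contact_force: [1.8, -0.1, 6.6]
opening: 0.0003
time: 11.82
tool_pos: [0.4415, 0.0368, 0.3784]
tool_rot: [-1.592, 1.568, 3.121]
contact_force: [1.2, -0.3, 0.4]
opening: 0.0004
time: 12.45
tool_pos: [0.4368, -0.1429, 0.3766]
tool_rot: [-2.22, 1.569, 2.491]
contact_force: [0.3, 1.1, -0.9]
opening: 0.0005
side_bottle [([408.0, 236.0], 0.65)] [([359.0, 203.0], 0.81)]
reagent_bottle [([408.0, 234.0], 0.76)] [([375.0, 239.0], 0.55)]
forceps [([244.0, 243.0], 0.72)] [([287.0, 291.0], 0.45)]
pan_bottle [] []
```

View pics/e.png

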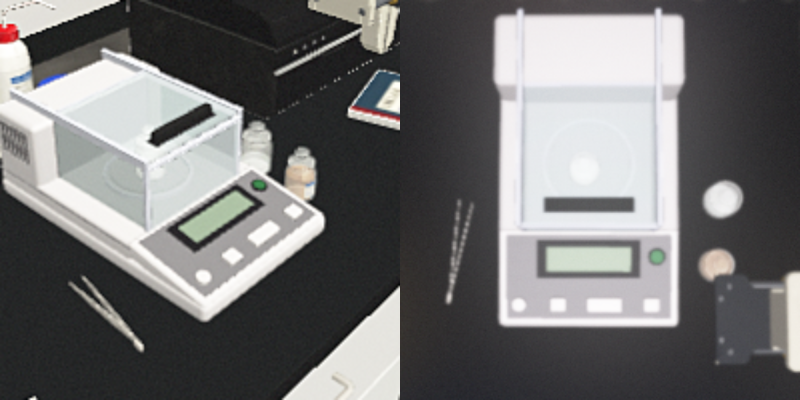

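The lid is shut, the bottles and forceps stand where they were, and the arm is clear.

```bash
python3 - <<'E'
from h import *
q=robot.read_camera('top');print(at_z(q,[210+189/1.6,70+197.5/1.6],.152), robot.observe()['contact_force'])
print(robot.hand_in())
E
```

```text
[0.55330357 0.05445554 0.152     ] [ 0.81739311 -0.63667036 -0.84675975]
the job is handed in; nothing more can be done
None
```

I pushed the lid shut, then pressed the tare key, released it and handed the job in at about 12.5 s of the 38 s allowed. No verdict is reported.

- **Lid:** I pushed the handle bar forward with the closed fingertips, at about 2 N of drag, until the force rose steadily to 9.9 N over the last 4 mm or so, at the stop. The scene picture then showed no gap at the front rail. A last, coarse reading of the bar's rear edge in the top picture gave x = 0.553 m. The bar's middle is then at about 0.548 m, against 0.546 m expected when shut. That is within the 2 mm calibration.
- **Tare key:** It went down about 4.5 mm with at most 6.6 N, both readings agreeing with its spring, and was held there. The arm then lifted straight off and moved well to the right.
- **Surroundings:** In the last pictures the side bottles, the forceps and the pan bottle are where they were at the start, and the residual force reading is only noise. I did not measure the key's travel directly; that it is up again rests on the arm being clear and the picture.

**Checks that failed or disagreed**
- The network's lid handle hits in the top and wrist pictures were the middle of the lid, so I located the bar from the picture by hand.
- The wrist picture placed the bar's rear edge about 5 mm further back than the top picture, which I allowed for.
- In the final pictures the network missed the pan bottle and confused the side bottle with the reagent bottle, so I checked those positions by eye.
- My first jog calls were refused because keys were missing, and nothing moved.

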